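Let the sample lift down on its ratchet to the marker

ROBOT

A 6-joint arm with a two-finger parallel gripper is mounted at the origin on the work surface. World frame = base frame: x ahead of the robot, y to its left, z up, the work surface at z = 0. Lengths are in mm, angles in rad, forces in N, time in s.
With the tool pointing down it reaches from about 350 to 775 mm from the base axis. Payload 7.3 kg.
Tool frame: the origin (TCP) lies at the centre of the arm's flange, where the gripper is bolted on; the fingertips stand 178 mm ahead of it and the grasp point (between the pads) lies 159 mm ahead of it; z points along the fingers, y is the direction in which the jaws open and shut (so a half turn about z gives the same grasp; the last joint's range is limited). The gripper opens to 92 mm and grips with 3 to 60 N. Pads are 19 mm wide; open, the fingers measure 130 mm over their backs; the gripper's body (75 mm by 190 mm) begins 47 mm behind the grasp point.
Start: joints at [-1.378, 0.342, 1.524, -0, 1.275, -0.146], TCP at [174.506, -495.152, 404.741] pointing down, gripper open.
Joint ranges: [-2.53, 2.53], [-0.77, 2.02], [0.04, 2.7], [-1, 4.14], [0.28, 2.66], [-3.11, 3.11]. Speed limits (rad/s): [2.57, 2.57, 3.14, 3.14, 3.14, 3.14].

INTERFACE

Orientations are given as [roll, pitch, yaw] about the fixed x, y, z axes, in that order (R = Rz(yaw) Ry(pitch) Rx(roll)).
In Python, from plant import get_obs, capture, close_job gives the robot as it stands. The module is installed in compiled form; this text tells all that it offers.
- The arm moves only by the shell command python3 -m pendant 'ROWS'. ROWS is JSON, a list of rows, each a list of 3 entries, a list of its own where there are three numbers: the shift along the tool's x, y, z in m, then the turn, a rotation vector about the tool's x, y, z in rad, then the finger opening in m, from 0 to 0.0918. In form: [[[tx, ty, tz], [wx, wy, wz], fingers], ...]. A call has 1 to 10 rows; each row is the pose to reach, as a shift and turn from the pose commanded when the call began, along the tool's axes at that moment; what a row does not reach only later rows make up. A row lasts 1/12 s, in which the tool goes at most 41.7 mm and 7.16 degrees, less where a joint would pass 70% of its speed; a pose out of reach is approached as far as the arm can. A call with a gripper value outside its range is refused whole. The fingers move at their own pace and stop on an object; the grip force is fixed at half the most. Time passes only in rows, so rows that repeat a pose let the fingers close. It gives the time, the measured TCP pose, the force and the opening at its end, in the units of the state.
- get_obs(): the state, without advancing time (a new reading comes with each control period).
- capture(name): name is "side" or "top" or "wrist"; returns a dict with "color" (384x512x3 uint8, red, green, blue), "mtx" (3x3 intrinsics, pixels), "rvec" (rotation vector, rad) and "tvec" (3), from world to camera coordinates, as OpenCV has them. Camera axes: x right, y down, z forward; pixel columns grow to the right and rows downward; lengths in mm; the calibration is good to about 2 mm. The wrist camera is an equidistant fisheye: a pixel r from the principal point sees the ray r / f radians off the axis. A picture is of the moment at which its call begins. There is no depth.
- close_job(): hands the job in, once; it reports no verdict.
The state is a dict: "time": time; "joint_positions": joint angles; "dq": joint speeds; "tau": joint torques, N m; "tool_pos": TCP position; "tcp_rot": TCP orientation; "contact_force": force on the tool from outside, world axes, zero at the start; "moment": the same for the moment, N m; "grip_width": finger opening in mm.
Only numpy, scipy, OpenCV 4.12 (cv2) and the standard library are available. Lean on these libraries where they do the work, as an engineer would, in place of code of your own. Each camera call takes 0.05 s, during which the arm holds its last target. There are 200 camera calls.

TASK

Let the steel vessel on the sample lift down into the heater until the lift's pointer stands level with the red marker, to the nearest notch: press the yellow thumb pad of the pawl gently down to lift the pawl clear of the ratchet wheel, hold it there while the drum runs back under the load, and let the pawl drop back in at the marker. Then lean lightly on one of the capstan's ball grips in the lowering direction, to prove that the pawl holds, and take the hand away. Do not force the pad against its stop, do not push or hold the vessel or its carriage, and leave the other things on the bench where they are.

Things in the scene. Friction and masses are not known exactly. Their poses are not given: they have to be found in the camera images.
- lift: sample lift, fixed: base plate 150 x 375 mm, blue cheeks, drum shaft, block heater. Origin on the bench under the shaft, z up, x along the shaft to the capstan; the pawl's tail is on the +y side, heater (y -120 mm) and scale on the -y side. 16 mm square rack bar upright at x 0, y 24 mm; 20 mm cross arm at its top (322 mm up at the start) from there to y -228 mm, carrying the vessel.
- pad_seat (a point): point on the lift (x 43, y 115, z 200 mm there), on the axis of the yellow thumb pad (disc of 25 mm facing up, screwed into the pawl's tail) when the pawl is home. The pad's top stands 0 to 18 mm above this point: its screw is set anew each time and not measured, so feel for it from above. It stays set under the hand.
- pawl_pin (a point): point on the lift: the pin, along the lift's x, on which the pawl turns; the pad lies 62 mm to its +y side, the nose 50 mm to its -y side. Pressing the pad takes 3 to 9 N, most just before the nose comes free; the nose is clear of the teeth after about 9 mm of pad travel and a solid stop is met after 11 mm. Over 15 N bends the pawl. A spring drops it back.
- drum_axis (a point): point on the shaft's axis in the plane of the capstan (x 92, y 0, z 140 mm in the lift's frame). Four spokes with black ball grips, 25 mm across, centres 85 mm from the axis. A grip stands at angle f = 0.02 - drum + k x 1.571 rad (k whole) from the lift's +y towards its +z. Grips on the +y side go down as the load goes down. Lean with about 10 N; over 25 N is too much.
- drum (a joint): angle of the drum shaft with its 12-tooth ratchet wheel (96 mm), rad: 0 at the start, growing as the load goes down. The pawl holds it at multiples of 0.524. The pointer sinks 15 mm a rad, 7.9 mm a tooth. Let free it runs back by itself, damped, at 0.35 to 0.8 rad/s, to 5.9 rad at the bottom. It can be wound back up by the grips, the pawl clicking, against 3 to 10 N.
- pointer (a point): tip of the black pointer on the carriage's cross arm, in front of the white scale; it moves straight down with the vessel.
- marker: red marker clip on the edge of the white scale (14 mm tall), fixed; its origin is its centre, at the height that the pointer should have. It stands 30 to 72 mm below the pointer at the start.
- spare_cup: spare brass test cup, 40 mm across, 60 mm tall, standing on the lift's base plate; to be left alone
- beaker: glass beaker, 70 mm across, 85 mm tall, beside the lift; to be left alone
- hex_driver: screwdriver lying on the bench; to be left alone
- spanner: spanner lying on the bench; to be left alone
- wash_bottle: grey wash bottle with blue spout, 68 mm across, 205 mm tall; to be left alone
- amber_bottle: brown glass bottle, 60 mm across, 140 mm tall; to be left alone
- sample_jar: white jar, 56 mm across, 75 mm tall; to be left alone

How it is judged (in metres and radians):
On the way, in this order (a step that is already met when the one before it is completed fails the run):
1. the pawl is lifted clear and the drum runs back more than a tooth (value of joint drum above 0.6 rad and velocity of joint drum above 0.15 rad/s), for 0.2 s.
2. the pawl is let go and holds the drum still with the pointer within 6 mm of the marker's height (z of pointer in the frame of marker between -0.006 and 0.006 m and velocity of joint drum between -0.05 and 0.05 rad/s and contact force between the fingers and pawl below 0.2 N and contact force between the fingers and drum below 0.2 N), for 0.3 s.
3. the hand leans on the capstan in the lowering direction, so that the pawl bears more than 12 N, and the drum stays held (z of pointer in the frame of marker between -0.006 and 0.006 m and velocity of joint drum between -0.05 and 0.05 rad/s and contact force between the fingers and drum above 3 N and contact force between pawl and drum above 12 N), for 0.2 s.
At the end, for the whole second after the job is handed in: the pointer stands within 6 mm of the marker's height, the drum held still by its pawl, nothing touched by the robot (z of pointer in the frame of marker between -0.006 and 0.006 m and velocity of joint drum between -0.05 and 0.05 rad/s).
It fails at once if the pawl or its pad is pressed with more than 15 N (contact force between any of the fingers, the arm and pawl above 15 N).
It fails at once if the capstan is pushed with more than 25 N (contact force between the fingers and drum above 25 N).
It fails at once if the vessel or its carriage is pushed or held (contact force between any of the fingers, the arm and carriage above 2 N).
It fails at once if another thing on the bench is moved by more than 30 mm (distance of any of spare_cup, beaker, hex_driver, spanner, wash_bottle, amber_bottle, sample_jar from where it was at the start of the episode above 0.03 m).
It also fails if it takes over 72 s, if anything falls off the work surface, if the arm or the gripper's body presses on something with over 40 N, if the wrist force passes 120 N, or if a joint passes its speed limit or range.

## Working session

There is one attempt and no reset: what is moved stays moved. The work goes in short steps, Python scripts to look and compute and a shell command to move; the robot and the scene stay as the last step left them, time stands still between calls to the robot, and variables do not carry over. Pictures are saved under pics/ and viewed, about 8 in all and at most 12, crops included, and the job is handed in when it is done.

```bash
mkdir -p pics
cat > h.py <<'E'
import numpy as np, cv2
from plant import get_obs, capture
def snap(n,f):
    c=capture(n); cv2.imwrite('pics/'+f+'.png',c['color'][:,:,::-1]); np.savez('pics/'+f+'.npz',**c); return c
def ray(c,px):
    R=cv2.Rodrigues(np.array(c['rvec'],float))[0]; t=np.array(c['tvec'],float).ravel(); K=np.array(c['mtx'])
    d=R.T@np.linalg.inv(K)@np.array([px[0],px[1],1.]); return -R.T@t, d/np.linalg.norm(d)
def onz(c,px,z):
    o,d=ray(c,px); return o+d*(z-o[2])/d[2]
def tri(c1,p1,c2,p2):
    o1,d1=ray(c1,p1);o2,d2=ray(c2,p2)
    s=np.linalg.lstsq(np.c_[d1,-d2],o2-o1,rcond=None)[0]
    a=o1+d1*s[0];b=o2+d2*s[1]; return (a+b)/2,np.linalg.norm(a-b)
def proj(c,P):
    return cv2.projectPoints(np.float64(P).reshape(-1,3),np.float64(c['rvec']),np.float64(c['tvec']),np.float64(c['mtx']),None)[0].reshape(-1,2)
E
python3 - <<'E'
from h import *
s=snap('side','s0');t=snap('top','t0')
im=np.hstack([s['color'],t['color']])[:,:,::-1]
for n,c in(('s',s),('t',t)): print(n,c['mtx'].tolist(),ray(c,(256,192)))
cv2.imwrite('pics/s0b.png',cv2.resize(s['color'][:,:,::-1],(800,600),interpolation=cv2.INTER_CUBIC))
cv2.imwrite('pics/t0b.png',cv2.resize(t['color'][:,:,::-1],(800,600),interpolation=cv2.INTER_CUBIC))
print(get_obs())
E
```

```text
s [[380.3390139727669, 0.0, 251.25712550273107], [0.0, 380.3390139727669, 193.38828296743236], [0.0, 0.0, 1.0]] (array([ 119.39692541,  552.96897715, 1042.33803024]), array([ 0.35839683, -0.52484285, -0.77206975]))
t [[392.73665745671326, 0.0, 252.69798408129546], [0.0, 392.73665745671326, 197.1676028202732], [0.0, 0.0, 1.0]] (array([ 427.40244714,  -14.44935157, 1465.39600619]), array([ 8.74389893e-02,  8.76958470e-04, -9.96169491e-01]))
{'time': 0.1, 'joint_positions': array([-1.37804913e+00,  3.42654652e-01,  1.52490886e+00,  9.89942074e-07,
        1.27543707e+00, -1.46007533e-01]), 'dq': array([ 0.00039319, -0.00172637, -0.00078572,  0.00037233, -0.00085845,
        0.00056324]), 'tau': array([ 1.65538386e-03, -4.32001841e+01, -2.44695944e+01,  7.19266897e-02,
        5.26040350e-02, -6.30512227e-05]), 'tool_pos': array([ 174.45816416, -495.03744498,  404.11787481]), 'tcp_rot': array([-3.14019984e+00, -2.05775540e-04,  3.38754299e-01]), 'contact_force': array([0.32381905, 0.21160168, 0.84103312]), 'moment': array([-0.03155604, -0.01753748,  0.02173152]), 'grip_width': 91.78824379337915}
```

View pics/s0b.png

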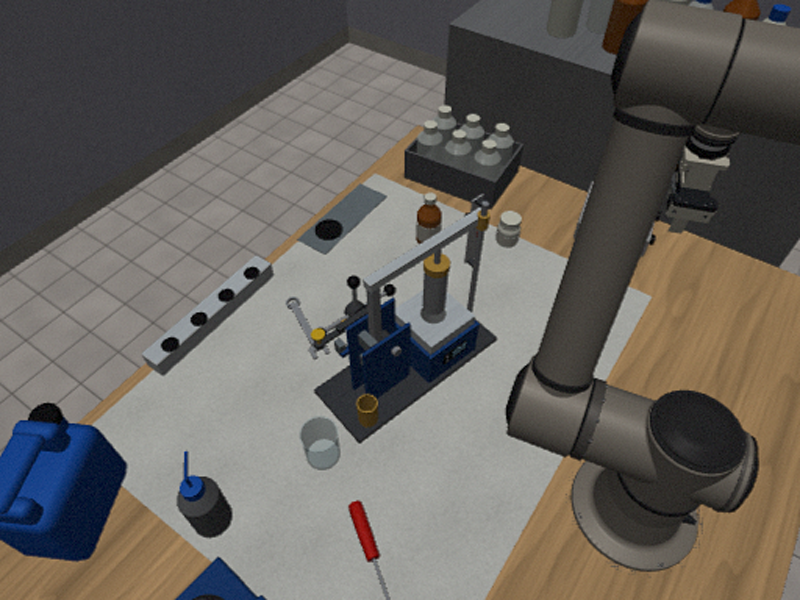

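View pics/t0b.png

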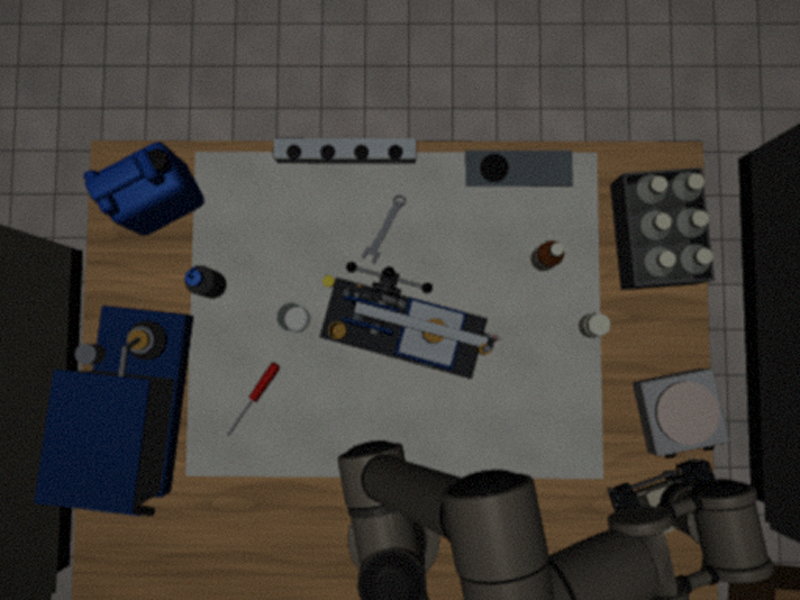

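Side view: lift in the middle, yellow pad at about (204,216) native, scale/pointer/red-ish clip near (308,137). Top: pad about (211,180), the two level grips at about (225,171) and (273,184).

Run:
```python
from h import *
s=dict(np.load('pics/s0.npz'));t=dict(np.load('pics/t0.npz'))
def comps(c,m,box,n):
    x0,y0,x1,y1=box; k=np.zeros(m.shape,np.uint8); k[y0:y1,x0:x1]=m[y0:y1,x0:x1]
    N,l,st,ce=cv2.connectedComponentsWithStats(k)
    for i in range(1,N):
        if st[i,4]>3: print(n,ce[i].round(1),st[i])
for c,n,b in((s,'s',(180,120,330,280)),(t,'t',(190,150,330,250))):
    h=cv2.cvtColor(c['color'],cv2.COLOR_RGB2HSV)
    comps(c,((h[...,0]>20)&(h[...,0]<33)&(h[...,1]>140)&(h[...,2]>90)).astype(np.uint8),b,n+' yellow')
    comps(c,(((h[...,0]<6)|(h[...,0]>173))&(h[...,1]>120)&(h[...,2]>50)).astype(np.uint8),b,n+' red')
    comps(c,(h[...,2]<38).astype(np.uint8),b,n+' black')
print('tri pad',tri(s,(204,216),t,(211,180)))
a=s['color'][115:215,280:330,::-1]; b=t['color'][155:250,195:330,::-1]
A=cv2.resize(a,None,fx=6,fy=6,interpolation=cv2.INTER_CUBIC);B=cv2.resize(b,(480,338),interpolation=cv2.INTER_CUBIC)
o=np.zeros((600,800,3),np.uint8);o[:600,:300]=A;o[:338,310:790]=B
cv2.imwrite('pics/c1.png',cv2.convertScaleAbs(o,alpha=1.5))
```

```text
s yellow [284.2 169.2] [282 167   5   6  10]
s yellow [278.4 170.7] [276 168   6   6  16]
s yellow [203.1 213.5] [199 210   9   8  54]
s black [289.9 122.1] [279 120  19   7  37]
s black [311.2 123.9] [298 120  25  13 125]
s black [305.3 129.7] [304 128   4   4   7]
s black [209.9 146.6] [202 141  17  12 169]
s black [225.9 180.2] [222 177   8   8  47]
s black [248.8 184.9] [246 182   7   7  35]
s black [248.  203.4] [243 193  11  21 112]
s black [230.4 196.7] [227 194   8   7  14]
s black [221.  198.5] [221 197   1   4   4]
s black [227.8 225.5] [222 205  14  44 226]
s black [217.6 211.1] [215 209   6   5  14]
s black [248.4 232.2] [232 209  31  45 506]
s black [288.7 226.7] [275 209  31  35 306]
s black [203.8 221.9] [201 221   6   3   8]
s black [218.8 223. ] [218 222   3   3   4]
s black [326.6 258.3] [324 245   6  27  82]
s black [265.8 255. ] [265 254   3   3   4]
s black [222. 274.] [220 272   5   5   5]
s black [327.  277.6] [325 277   5   2   5]
t yellow [209.8 179.4] [207 177   7   6  32]
t black [224.7 170.5] [222 168   6   6  30]
t black [234.6 201.1] [ 206  171   63   62 1375]
t black [272.8 183.7] [270 181   6   6  28]
t black [303.1 207.2] [296 201  15  14 138]
t black [212.  209.8] [211 208   3   4   5]
t black [313.5 218.7] [312 216   4   6  15]
t black [296.1 230.3] [277 219  29  23 282]
tri pad (array([576.86039893, 132.61593987, 203.50447004]), np.float64(0.6775242335982141))
```

View pics/c1.png

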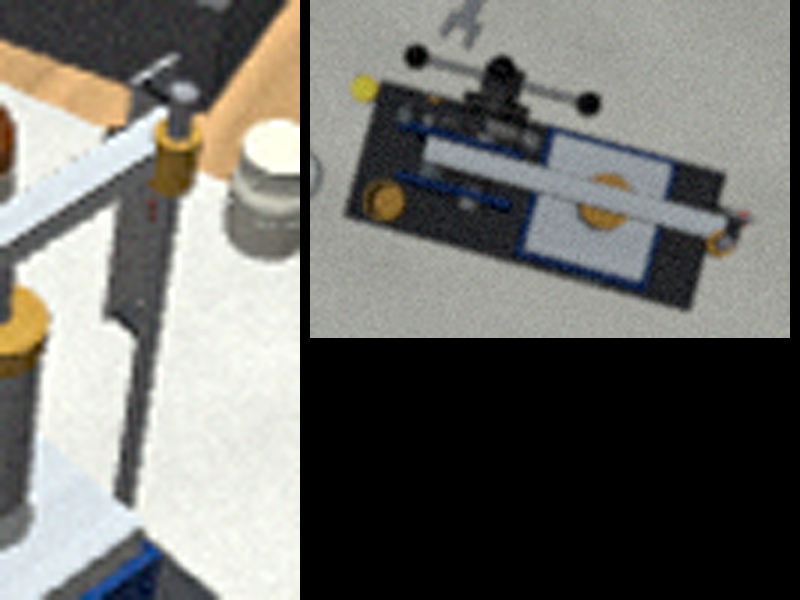

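Run:
```python
from h import *
from scipy.optimize import least_squares as L
s=dict(np.load('pics/s0.npz'));t=dict(np.load('pics/t0.npz'))
print('pad',tri(s,(203.1,213.5),t,(209.8,179.4)))
print('-y ball',tri(s,(248.8,184.9),t,(272.8,183.7)))
print('clip',tri(s,(305.3,149.5),t,(316.2,216)))
def g(f): return [92,85*np.cos(f),140+85*np.sin(f)]
P=np.array([g(.02),g(.02+np.pi),g(.02+np.pi),g(.02+np.pi/2)])
obs=[(t,(224.7,170.5)),(t,(272.8,183.7)),(s,(248.8,184.9)),(s,(225.9,180.2))]
def W(q,p): 
    c,d=np.cos(q[2]),np.sin(q[2]);p=np.atleast_2d(p); return np.c_[q[0]+c*p[:,0]-d*p[:,1],q[1]+d*p[:,0]+c*p[:,1],p[:,2]]
r=L(lambda q:np.r_[tuple(proj(c,W(q,p)[0])[0]-u for (c,u),p in zip(obs,P))],[480,0,-.2])
q=r.x;print(q,r.fun.round(1)); np.save('q.npy',q)
print('pad seat',W(q,[43,115,200]),'+y ball',W(q,P[0]),'top ball',W(q,P[3]))
p,_=tri(s,(305.3,149.5),t,(316.2,216)); c,d=np.cos(q[2]),np.sin(q[2]); e=p[:2]-q[:2]; print('clip lift',c*e[0]+d*e[1],-d*e[0]+c*e[1],p[2])
o=get_obs();R=cv2.Rodrigues
w=snap('wrist','w0');Rw=R(np.float64(w['rvec']))[0];cw=-Rw.T@np.float64(w['tvec']).ravel()
print('wrist cam',cw,Rw, w['mtx'])
```

```text
pad (array([576.8679751 , 134.68160633, 217.35625842]), np.float64(0.01975410987072803))
-y ball (array([572.04972066, -70.04235887, 141.8382084 ]), np.float64(0.0878728415495892))
clip (array([ 459.20006568, -199.64332882,  253.21928765]), np.float64(2.5221150388529887))
[ 5.05853312e+02  3.48748718e+01 -2.58986346e-01] [-0.  -0.   0.2 -0.2 -0.1  0.4  0.1 -0.1]
pad seat [[576.87086082 135.02729424 200.        ]] +y ball [[616.54933574  93.46241865 141.69988667]] top ball [[594.34977594   9.67039944 224.98300057]]
clip lift 14.962943404689256 -238.64497087731414 253.21928765367744
wrist cam [ 245.31436785 -469.44287583  383.72794115] [[ 3.33340946e-01 -9.42806220e-01 -4.94896536e-04]
 [-9.06933921e-01 -3.20801176e-01  2.73052135e-01]
 [-2.57594014e-01 -9.05706184e-02 -9.61999110e-01]] [[297.31863964   0.         254.96246438]
 [  0.         297.31863964 192.4887503 ]
 [  0.           0.           1.        ]]
```

```bash
cat >> h.py <<'E'
from scipy.spatial.transform import Rotation as Ro
q=np.load('q.npy') if __import__('os').path.exists('q.npy') else None
def W(p):
    c,d=np.cos(q[2]),np.sin(q[2]);p=np.atleast_2d(np.float64(p)); return np.c_[q[0]+c*p[:,0]-d*p[:,1],q[1]+d*p[:,0]+c*p[:,1],p[:,2]]
def wpix(c,P):  # fisheye projection
    X=Ro.from_rotvec(np.ravel(c['rvec'])).apply(np.atleast_2d(P))+np.ravel(c['tvec'])
    r=np.hypot(X[:,0],X[:,1]);th=np.arctan2(r,X[:,2]);K=c['mtx']
    return np.c_[K[0][2]+K[0][0]*th*X[:,0]/r,K[1][2]+K[0][0]*th*X[:,1]/r]
def wray(c,px):
    K=c['mtx'];v=np.array([px[0]-K[0][2],px[1]-K[1][2]]);r=np.hypot(*v);th=r/K[0][0]
    R=Ro.from_rotvec(np.ravel(c['rvec'])).as_matrix()
    return -R.T@np.ravel(c['tvec']),R.T@np.r_[np.sin(th)*v/r,np.cos(th)]
E
python3 - <<'E'
from h import *
w=dict(np.load('pics/w0.npz'));o=get_obs()
Rt=Ro.from_euler('xyz',o['tcp_rot']);p=o['tool_pos']
Rc=Ro.from_rotvec(np.ravel(w['rvec'])); cam=-Rc.inv().apply(np.ravel(w['tvec']))
off=Rt.inv().apply(cam-p); rel=Rc*Rt  # tool->cam
print('cam offset in tool',off)
clip=W([15,-238,253])[0]; tip=W([5,-235,312])[0]
for sh in ([.15,-.05,0],[.2,-.1,.02],[.15,-.1,.05],[.1,-.1,.05]):
  for rv in ([.5,.3,0],[.7,.2,0],[.7,.4,0]):
    T=Rt*Ro.from_rotvec(rv); P=p+Rt.apply(np.array(sh)*1000); C=P+T.apply(off)
    R2=rel*T.inv(); cc=dict(mtx=w['mtx'],rvec=R2.as_rotvec(),tvec=-R2.apply(C))
    d=clip-C
    print(sh,rv,P.round(),'cam',C.round(),'tips',(P+T.apply([0,0,178])).round(),wpix(cc,[clip,tip]).round().tolist(),'dist',np.linalg.norm(d).round(),'elev',np.degrees(np.arcsin(d[2]/np.linalg.norm(d))).round())
t=dict(np.load('pics/t0.npz'));print('jar',onz(t,(381,208),70))
E
```

```text
cam offset in tool [75.30572844 -0.61016962 20.50504273]
[0.15, -0.05, 0] [0.5, 0.3, 0] [ 299. -398.  404.] cam [ 371. -368.  409.] tips [ 319. -302.  256.] [[216.0, 12.0], [154.0, -17.0]] dist 246.0 elev -39.0
[0.15, -0.05, 0] [0.7, 0.2, 0] [ 299. -398.  404.] cam [ 370. -364.  403.] tips [ 292. -280.  272.] [[267.0, -18.0], [199.0, -45.0]] dist 241.0 elev -39.0
[0.15, -0.05, 0] [0.7, 0.4, 0] [ 299. -398.  404.] cam [ 371. -369.  417.] tips [ 322. -272.  281.] [[281.0, 47.0], [222.0, 18.0]] dist 253.0 elev -41.0
[0.2, -0.1, 0.02] [0.5, 0.3, 0] [ 330. -334.  384.] cam [ 402. -304.  389.] tips [ 349. -238.  236.] [[256.0, 42.0], [177.0, 3.0]] dist 181.0 elev -49.0
[0.2, -0.1, 0.02] [0.7, 0.2, 0] [ 330. -334.  384.] cam [ 400. -300.  383.] tips [ 323. -216.  252.] [[312.0, 9.0], [224.0, -30.0]] dist 175.0 elev -48.0
[0.2, -0.1, 0.02] [0.7, 0.4, 0] [ 330. -334.  384.] cam [ 401. -306.  398.] tips [ 353. -208.  261.] [[321.0, 78.0], [247.0, 40.0]] dist 189.0 elev -50.0
[0.15, -0.1, 0.05] [0.5, 0.3, 0] [ 283. -351.  354.] cam [ 355. -321.  359.] tips [ 302. -255.  206.] [[238.0, -48.0], [
[... 171 characters left out ...]
]] dist 188.0 elev -32.0
[0.15, -0.1, 0.05] [0.7, 0.4, 0] [ 283. -351.  354.] cam [ 354. -322.  368.] tips [ 306. -224.  231.] [[301.0, -9.0], [223.0, -59.0]] dist 198.0 elev -35.0
[0.1, -0.1, 0.05] [0.5, 0.3, 0] [ 236. -367.  354.] cam [ 307. -337.  359.] tips [ 255. -271.  206.] [[246.0, -92.0], [180.0, -141.0]] dist 231.0 elev -27.0
[0.1, -0.1, 0.05] [0.7, 0.2, 0] [ 236. -367.  354.] cam [ 306. -334.  353.] tips [ 228. -249.  222.] [[285.0, -126.0], [207.0, -171.0]] dist 227.0 elev -26.0
[0.1, -0.1, 0.05] [0.7, 0.4, 0] [ 236. -367.  354.] cam [ 307. -339.  368.] tips [ 259. -241.  231.] [[304.0, -54.0], [240.0, -101.0]] dist 236.0 elev -29.0
jar [ 494.65102039 -456.60068195   70.        ]
```

```bash
cat >> h.py <<'E'
def simcam(P,T):
    off=np.array([75.3,-.6,20.5]);w=dict(np.load('pics/w0.npz'))
    rel=Ro.from_rotvec(np.ravel(w['rvec']))*Ro.from_euler('xyz',[-3.1402,-.0002,.33875])
    C=P+T.apply(off);R2=rel*T.inv();return dict(mtx=w['mtx'],rvec=R2.as_rotvec(),tvec=-R2.apply(C)),C
E
python3 - <<'E'
from h import *
o=get_obs();Rt=Ro.from_euler('xyz',o['tcp_rot']);p=o['tool_pos']
clip=W([15,-238,253])[0]; tip=W([5,-235,312])[0]
for sh in ([.2,0,.05],[.2,.05,.08],[.15,0,.08]):
  for rv in ([.5,.7,0],[.6,.9,0],[.5,.8,-.5],[.3,.8,-.8]):
    T=Rt*Ro.from_rotvec(rv); P=p+Rt.apply(np.array(sh)*1000);cc,C=simcam(P,T);d=clip-C
    print(sh,rv,P.round(),'cam',C.round(),'tips',(P+T.apply([0,0,178])).round(),wpix(cc,[clip,tip]).round().tolist(),'dist',np.linalg.norm(d).round(),'elev',np.degrees(np.arcsin(d[2]/np.linalg.norm(d))).round())
E
```

```text
[0.2, 0, 0.05] [0.5, 0.7, 0] [ 363. -429.  354.] cam [ 431. -408.  388.] tips [ 441. -318.  238.] [[145.0, 162.0], [82.0, 133.0]] dist 250.0 elev -33.0
[0.2, 0, 0.05] [0.6, 0.9, 0] [ 363. -429.  354.] cam [ 425. -415.  400.] tips [ 457. -303.  271.] [[183.0, 215.0], [126.0, 182.0]] dist 264.0 elev -34.0
[0.2, 0, 0.05] [0.5, 0.8, -0.5] [ 363. -429.  354.] cam [ 406. -382.  400.] tips [ 419. -297.  248.] [[230.0, 125.0], [192.0, 67.0]] dist 241.0 elev -38.0
[0.2, 0, 0.05] [0.3, 0.8, -0.8] [ 363. -429.  354.] cam [ 387. -367.  396.] tips [ 420. -310.  234.] [[247.0, 87.0], [234.0, 16.0]] dist 232.0 elev -38.0
[0.2, 0.05, 0.08] [0.5, 0.7, 0] [ 380. -476.  324.] cam [ 447. -455.  358.] tips [ 457. -365.  208.] [[87.0, 152.0], [28.0, 126.0]] dist 277.0 elev -22.0
[0.2, 0.05, 0.08] [0.6, 0.9, 0] [ 380. -476.  324.] cam [ 441. -462.  370.] tips [ 474. -350.  241.] [[128.0, 201.0], [74.0, 169.0]] dist 289.0 elev -24.0
[0.2, 0.05, 0.08] [0.5, 0.8, -0.5] [ 380. -476.  324.] cam [ 422. -429.  370.] tips [ 436. -344.  218.] [[178.0, 86.0], [138.0, 31.0]] dist 261.0 elev -27.0
[0.2, 0.05, 0.08] [0.3, 0.8, -0.8] [ 380. -476.  324.] cam [ 403. -414.  366.] tips [ 437. -357.  204.] [[207.0, 30.0], [190.0, -39.0]] dist 249.0 elev -27.0
[0.15, 0, 0.08] [0.5, 0.7, 0] [ 316. -445.  324.] cam [ 383. -424.  358.] tips [ 393. -335.  208.] [[141.0, 94.0], [83.0, 58.0]] dist 260.0 elev -24.0
[0.15, 0, 0.08] [0.6, 0.9, 0] [ 316. -445.  324.] cam [ 378. -432.  370.] tips [ 410. -319.  241.] [[182.0, 151.0], [130.0, 113.0]] dist 273.0 elev -25.0
[0.15, 0, 0.08] [0.5, 0.8, -0.5] [ 316. -445.  324.] cam [ 359. -399.  370.] tips [ 372. -314.  218.] [[258.0, 62.0], [226.0, -1.0]] dist 252.0 elev -28.0
[0.15, 0, 0.08] [0.3, 0.8, -0.8] [ 316. -445.  324.] cam [ 339. -383.  366.] tips [ 373. -327.  204.] [[296.0, 36.0], [291.0, -35.0]] dist 247.0 elev -27.0
```

```bash
python3 -m pendant '[[[0.03,0.01,0.01],[0.06,0.08,0],0.09],[[0.06,0.02,0.02],[0.12,0.16,0],0.09],[[0.09,0.03,0.03],[0.18,0.24,0],0.06],[[0.12,0.04,0.05],[0.25,0.32,0],0.03],[[0.15,0.05,0.06],[0.32,0.4,0],0],[[0.18,0.05,0.07],[0.4,0.5,0],0],[[0.2,0.05,0.08],[0.48,0.58,0],0],[[0.2,0.05,0.08],[0.54,0.68,0],0],[[0.2,0.05,0.08],[0.6,0.75,0],0],[[0.2,0.05,0.08],[0.6,0.75,0],0]]'
python3 - <<'E'
from h import *
c=snap('wrist','w1');print(wpix(c,W([[15,-238,253],[5,-235,312]])))
cv2.imwrite('pics/w1b.png',cv2.convertScaleAbs(cv2.resize(c['color'][:,:,::-1],(800,600),interpolation=cv2.INTER_CUBIC),alpha=1.4))
E
```

```text
time: 0.98
tool_pos: [379.7, -476.0, 322.8]
tcp_rot: [-2.404, -0.695, 0.059]
contact_force: [-0.4, 1.0, -0.3]
grip_width: 41.4
[[118.09175909 166.15706122]
 [ 60.02552138 138.85615953]]
```

View pics/w1b.png

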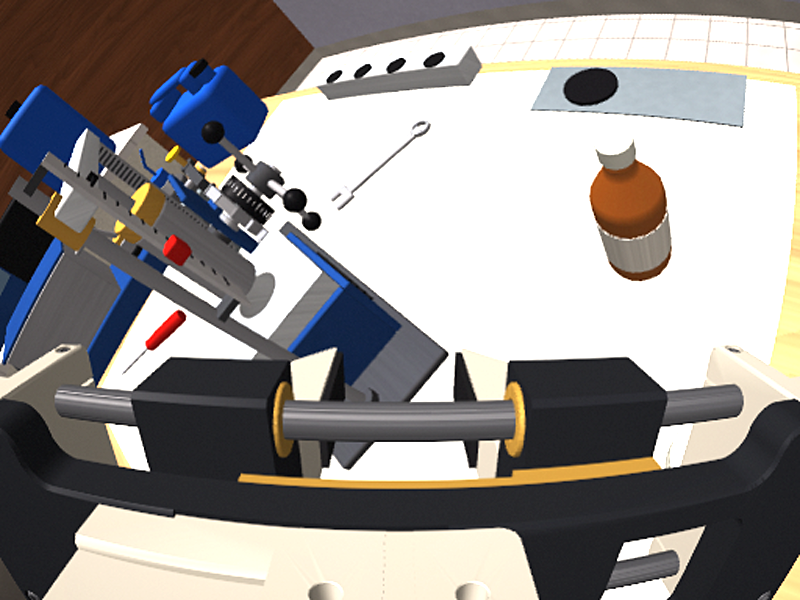

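Run:
```python
from h import *
c=dict(np.load('pics/w1.npz'))
cv2.imwrite('pics/w1c.png',cv2.resize(c['color'][80:200,0:150,::-1],(750,600),interpolation=cv2.INTER_CUBIC))
h=cv2.cvtColor(c['color'],cv2.COLOR_RGB2HSV);m=(((h[...,0]<6)|(h[...,0]>173))&(h[...,1]>150)&(h[...,2]>50)).astype(np.uint8)
N,l,st,ce=cv2.connectedComponentsWithStats(m)
for i in range(1,N):
    if st[i,4]>15:print(ce[i],st[i])
print(wpix(c,W([[15,-238,z] for z in (200,253,260,300,320)])))
```

```text
[112.66812227 159.72052402] [104 150  19  20 229]
[105.64143426 210.73306773] [ 93 199  26  25 251]
[[158.5586702  193.05481192]
 [118.09175909 166.15706122]
 [112.3039929  162.21367557]
 [ 77.60555954 138.03234627]
 [ 59.47000885 125.00378168]]
```

View pics/w1c.png

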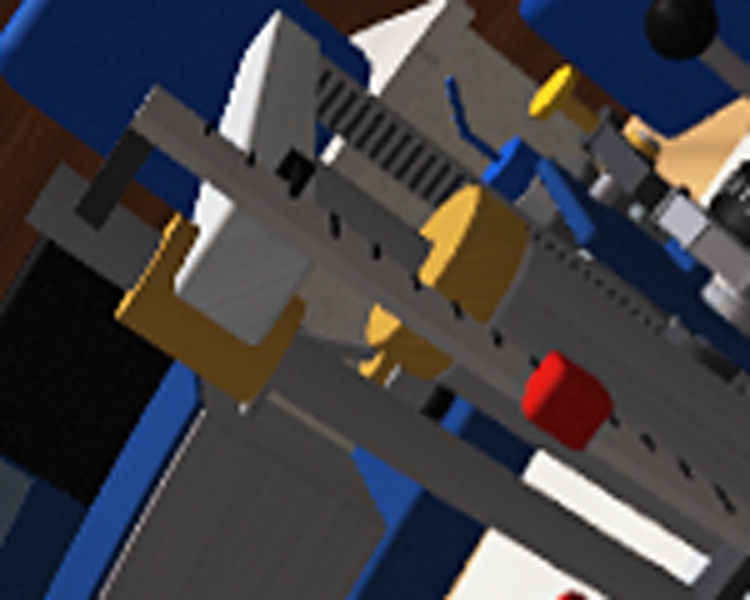

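```bash
python3 -m pendant '[[[-0.02,0.015,0.018],[0.1,0,0],0],[[-0.035,0.028,0.031],[0.2,0,0],0],[[-0.045,0.036,0.04],[0.3,0.05,0],0],[[-0.045,0.036,0.04],[0.3,0.05,0],0],[[-0.045,0.036,0.04],[0.3,0.05,0],0],[[-0.045,0.036,0.04],[0.3,0.05,0],0]]'
python3 - <<'E'
from h import *
c=snap('wrist','w2');print(wpix(c,W([[15,-238,253],[5,-235,312]])),wray(c,(100,100))[0])
p=wpix(c,W([[15,-238,280]]))[0].astype(int);x0=max(0,p[0]-75);y0=max(0,p[1]-60);print(x0,y0)
cv2.imwrite('pics/w2c.png',cv2.resize(c['color'][y0:y0+120,x0:x0+150,::-1],(750,600),interpolation=cv2.INTER_CUBIC))
E
```

```text
time: 1.53
tool_pos: [379.7, -476.3, 256.0]
tcp_rot: [-2.087, -0.725, 0.017]
contact_force: [0.4, -0.3, 0.5]
grip_width: 1.0
[[154.74311848 128.20975809]
 [ 95.65188671  94.80276366]] [ 442.47615265 -456.80320566  297.0702493 ]
55 49
```

View pics/w2c.png

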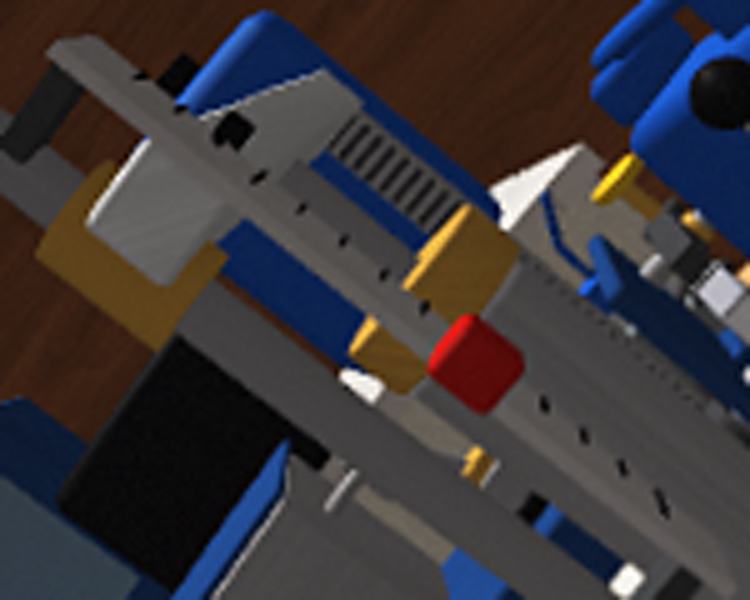

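Run:
```python
from h import *
a=dict(np.load('pics/w1.npz'));b=dict(np.load('pics/w2.npz'))
def t2(p,r):
    o1,d1=wray(a,p);o2,d2=wray(b,r);s=np.linalg.lstsq(np.c_[d1,-d2],o2-o1,rcond=None)[0]
    X=o1+d1*s[0];Y=o2+d2*s[1];M=(X+Y)/2;e=M[:2]-q[:2];c,d=np.cos(q[2]),np.sin(q[2])
    return np.r_[c*e[0]+d*e[1],-d*e[0]+c*e[1],M[2]].round(1),np.linalg.norm(X-Y).round(1)
A=lambda x,y:(x/5-.4,80+y/5-.4)
B=lambda x,y:(55+x/5-.4,49+y/5-.4)
print('ptr',t2(A(297,172),B(233,128)))
print('clip',t2(A(566,401),B(477,364)))
print('clip top corner',t2(A(556,352),B(470,317)))
for u,v in(((210,128),(140,76)),((250,158),(180,110)),((335,227),(260,177)),((376,250),(301,209)),((457,309),(385,273)),((498,338),(425,306)),((613,421),(544,404)),((725,497),(660,500))):print('tick',t2(A(*u),B(*v)))
for z in (250,255,260,300,305,310,315):print(z,wpix(a,W([10,-236,z])),wpix(b,W([10,-236,z])))
```

```text
ptr (array([  16.3, -205.7,  321.8]), np.float64(0.3))
clip (array([  16.3, -234.2,  259.6]), np.float64(0.0))
clip top corner (array([  21.5, -229.5,  265.4]), np.float64(0.7))
tick (array([  14.6, -214.4,  341.3]), np.float64(0.2))
tick (array([  14. , -211.4,  331.5]), np.float64(0.3))
tick (array([  14.4, -216.4,  311.2]), np.float64(0.3))
tick (array([  14.3, -212.9,  301.4]), np.float64(0.5))
tick (array([  14.6, -212.8,  281.3]), np.float64(0.2))
tick (array([  14.9, -214.6,  271.5]), np.float64(0.1))
tick (array([  15. , -216.8,  242.2]), np.float64(0.3))
tick (array([  15.5, -220.6,  213.3]), np.float64(0.2))
250 [[116.92881889 171.22314918]] [[153.6807489  134.01558312]]
255 [[112.84155851 168.49867649]] [[149.34678905 130.57857821]]
260 [[108.70663871 165.72919981]] [[144.98921668 127.11769349]]
300 [[ 74.12943876 142.02868757]] [[109.64252929  98.84789499]]
305 [[ 69.65345255 138.88697332]] [[105.21125144  95.27831607]]
310 [[ 65.15200504 135.70957062]] [[100.78794625  91.709291  ]]
315 [[ 60.62806864 132.4980209 ]] [[96.37584154 88.14339486]]
```

Wrist view 2 shows the black pointer (crop 233,128), clip (477,364) and 10 mm ticks; triangulation gives pointer z≈322, clip z≈260: 62 mm, i.e. 8 teeth (drum ≈ 4.19 rad). Next, raise and go over the pad.

```bash
cat >> h.py <<'E'
def plan(pos,rpy,ref=None):
    o=get_obs();R=Ro.from_euler('xyz',o['tcp_rot'] if ref is None else ref[1]);p=o['tool_pos'] if ref is None else np.array(ref[0])
    T=Ro.from_euler('xyz',rpy);v=R.inv().apply(np.array(pos)-p)/1000;w=(R.inv()*T).as_rotvec()
    print('shift',v.round(4).tolist(),'rot',w.round(4).tolist(),'rows>=',max(np.linalg.norm(v)/.0417,np.degrees(np.linalg.norm(w))/7.16).round(1))
E
python3 - <<'E'
from h import *
D=[np.pi,0,.339]
plan([360,-420,530],D)
a=([360,-420,530],D);plan([430,0,540],[np.pi,0,1.312],a)
b=([430,0,540],[np.pi,0,1.312]);plan([577,135,440],[np.pi,0,1.312],b)
E
```

```text
shift [0.1675, -0.2166, -0.0579] rot [-0.8821, -0.8033, 0.1] rows>= 9.6
shift [0.2057, -0.3728, -0.01] rot [0.0, 0.0, -0.973] rows>= 10.2
shift [0.1681, 0.1076, 0.1] rot [0.0, 0.0, 0.0] rows>= 5.4
```

```bash
python3 -m pendant '[[[0.025,-0.033,-0.009],[0,0,0],0],[[0.05,-0.065,-0.018],[-0.08,-0.07,0.01],0],[[0.075,-0.098,-0.026],[-0.17,-0.15,0.02],0],[[0.1,-0.13,-0.035],[-0.26,-0.24,0.03],0],[[0.125,-0.162,-0.043],[-0.35,-0.32,0.04],0],[[0.15,-0.195,-0.052],[-0.44,-0.4,0.05],0],[[0.1675,-0.2166,-0.058],[-0.53,-0.48,0.06],0],[[0.1675,-0.2166,-0.058],[-0.62,-0.56,0.07],0],[[0.1675,-0.2166,-0.058],[-0.75,-0.68,0.085],0],[[0.1675,-0.2166,-0.058],[-0.882,-0.803,0.1],0]]'
python3 -c "
from h import *
plan([430,0,545],[np.pi,0,1.312])"
```

```text
time: 2.42
tool_pos: [359.0, -420.4, 532.3]
tcp_rot: [-3.07, -0.073, 0.345]
contact_force: [0.9, 1.0, -1.2]
grip_width: 0.5
shift [0.2095, -0.3705, 0.0292] rot [-0.031, -0.1018, -0.9633] rows>= 10.2
```

```bash
python3 -m pendant '[[[0.02,-0.036,0],[0,0,-0.1],0],[[0.041,-0.073,0],[0,0,-0.2],0],[[0.062,-0.11,0],[0,0,-0.3],0],[[0.083,-0.147,0],[0,0,-0.4],0],[[0.103,-0.184,0],[0,0,-0.5],0],[[0.124,-0.22,0],[0,0,-0.6],0],[[0.145,-0.258,0],[0,0,-0.7],0],[[0.166,-0.295,0],[0,0,-0.8],0],[[0.187,-0.332,0],[0,0,-0.9],0],[[0.206,-0.371,-0.01],[0,0,-0.972],0]]'
python3 -c "
from h import *
plan([577,135,440],[np.pi,0,1.312])"
```

```text
time: 3.25
tool_pos: [423.1, -12.5, 584.0]
tcp_rot: [3.122, -0.113, 1.326]
contact_force: [1.3, 0.1, 0.2]
grip_width: 0.4
shift [0.1631, 0.1103, 0.1655] rot [0.0188, -0.1126, 0.0126] rows>= 6.2
```

```bash
python3 -m pendant '[[[0.025,0.017,0],[0,-0.02,0],0],[[0.05,0.034,0],[0,-0.04,0],0],[[0.08,0.055,0.02],[0.01,-0.08,0.01],0],[[0.105,0.075,0.05],[0.01,-0.11,0.01],0],[[0.13,0.09,0.08],[0.018,-0.11,0.012],0],[[0.15,0.105,0.11],[0.018,-0.11,0.012],0],[[0.163,0.11,0.14],[0.018,-0.11,0.012],0],[[0.163,0.11,0.165],[0.018,-0.11,0.012],0],[[0.163,0.11,0.165],[0.018,-0.11,0.012],0],[[0.163,0.11,0.165],[0.018,-0.11,0.012],0]]'
python3 - <<'E'
from h import *
plan([577,135,440],[np.pi,0,1.312])
s=snap('side','s3')['color'];t=snap('top','t3')['color'];w=snap('wrist','w3')['color']
o=np.zeros((592,800,3),np.uint8)
o[:300,:400]=cv2.resize(s,(400,300));o[:300,400:]=cv2.resize(t[100:270,170:397],(400,300));o[300:592,:400]=cv2.resize(w,(400,292));o[300:592,400:]=cv2.resize(s[120:266,170:370],(400,292))
cv2.imwrite('pics/m3.png',cv2.convertScaleAbs(o[:,:,::-1],alpha=1.4))
E
```

```text
time: 4.08
tool_pos: [577.7, 132.1, 440.0]
tcp_rot: [-3.139, -0.003, 1.309]
contact_force: [-0.1, 0.4, 1.1]
grip_width: 0.3
shift [0.0026, -0.0014, -0.0] rot [-0.0026, -0.0031, -0.0034] rows>= 0.1
```

View pics/m3.png

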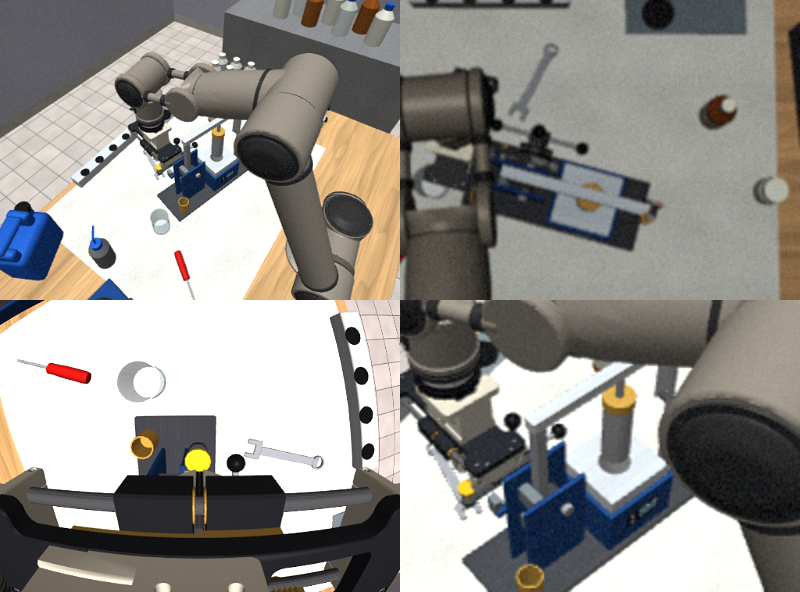

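```bash
python3 -m pendant '[[[0.0026,-0.0014,0.02],[0,0,0],0],[[0.0026,-0.0014,0.034],[0,0,0],0],[[0.0026,-0.0014,0.038],[0,0,0],0],[[0.0026,-0.0014,0.04],[0,0,0],0],[[0.0026,-0.0014,0.04],[0,0,0],0],[[0.0026,-0.0014,0.04],[0,0,0],0]]'; python3 -m pendant '[[[0,0,0.001],[0,0,0],0],[[0,0,0.002],[0,0,0],0],[[0,0,0.002],[0,0,0],0]]'; python3 -m pendant '[[[0,0,0.001],[0,0,0],0],[[0,0,0.002],[0,0,0],0],[[0,0,0.002],[0,0,0],0]]'
```

```text
time: 4.73
tool_pos: [577.6, 135.0, 400.3]
tcp_rot: [-3.14, -0.004, 1.308]
contact_force: [0.5, -0.2, -0.4]
grip_width: 0.5
time: 4.98
tool_pos: [577.6, 135.2, 397.3]
tcp_rot: [-3.139, -0.004, 1.308]
contact_force: [0.8, -0.5, 0.8]
grip_width: 0.5
time: 5.23
tool_pos: [577.6, 135.5, 395.9]
tcp_rot: [-3.14, -0.005, 1.309]
contact_force: [0.1, 1.1, 5.2]
grip_width: 0.5
```

```bash
for i in 1 2 ; do python3 -m pendant '[[[0,0,0.001],[0,0,0],0],[[0,0,0.002],[0,0,0],0],[[0,0,0.002],[0,0,0],0]]' | egrep "time|pos|contact"; done
```

```text
time: 5.48
tool_pos: [577.6, 135.9, 394.3]
contact_force: [0.2, 2.6, 6.3]
time: 5.73
tool_pos: [577.6, 136.3, 392.6]
contact_force: [0.7, 5.0, 8.3]
```

```bash
python3 -m pendant '[[[0.001,0,0],[0,0,0],0],[[0.002,0,0.0005],[0,0,0],0],[[0.0025,0,0.001],[0,0,0],0],[[0.0025,0,0.001],[0,0,0],0]]' | egrep "time|pos|contact"
```

```text
time: 6.07
tool_pos: [578.2, 137.9, 390.5]
contact_force: [0.4, 0.7, 4.9]
```

```bash
python3 -c "
from h import *
o=get_obs();print(o['tool_pos'],o['contact_force'])
c=snap('top','t4');s=snap('side','s4')
"; python3 -m pendant '[[[0.0005,0,0.001],[0,0,0],0],[[0.0005,0,0.001],[0,0,0],0]]' | egrep "time|pos|contact"
```

```text
[578.2161732  137.86747442 390.48418959] [0.42673511 0.70406693 4.93210694]
time: 6.33
tool_pos: [578.4, 138.3, 388.8]
contact_force: [2.4, 2.1, 3.3]
```

```bash
cat > d.py <<'E'
from h import *
def blobs(c,th,lo,hi):
    k=(c['color'].max(2)<th).astype(np.uint8);N,l,st,ce=cv2.connectedComponentsWithStats(k)
    return [ce[i] for i in range(1,N) if lo<st[i,4]<hi and max(st[i,2:4])<13]
def ang(c,n):
    out=[]
    cc,d=np.cos(q[2]),np.sin(q[2]);n_=np.array([cc,d,0]);p0=W([92,0,140])[0]
    for u in blobs(c,48,8,90):
        o,v=ray(c,u);X=o+v*((p0-o)@n_)/(v@n_);e=X[:2]-q[:2];y=-d*e[0]+cc*e[1];z=X[2]-140;r=np.hypot(y,z)
        if abs(r-85)<(10 if n=='side' else 30): out.append((round((.02-np.arctan2(z,y))%(np.pi/2),2),round(r)))
    return out
def drum():
    s=capture('side');t=capture('top');o=get_obs()
    print(round(o['time'],2),'side',ang(s,'side'),'top',ang(t,'top'),'F',o['contact_force'].round(1),'z',o['tool_pos'].round(1))
if __name__=='__main__':
    import sys
    if len(sys.argv)>1:
        for n in ('s0','s4'):print(ang(dict(np.load(f'pics/{n}.npz')),'side'))
        for n in ('t0','t4'):print(ang(dict(np.load(f'pics/{n}.npz')),'top'))
    drum()
E
python3 d.py x
```

```text
[(np.float64(0.01), 84), (np.float64(0.01), 86), (np.float64(0.41), 95)]
[(np.float64(0.02), 85), (np.float64(0.02), 86)]
[(np.float64(0.01), 85), (np.float64(1.49), 85)]
[(np.float64(1.51), 85)]
6.43 side [(np.float64(0.06), 86), (np.float64(0.06), 86)] top [(np.float64(1.57), 85)] F [3.1 2.6 2.8] z [578.4 138.3 388.7]
```

```bash
python3 -m pendant '[[[0.0003,0,0.0007],[0,0,0],0],[[0.0005,0,0.0012],[0,0,0],0]]' | egrep "time|pos|contact"; python3 d.py
```

```text
time: 6.6
tool_pos: [578.4, 138.7, 387.7]
contact_force: [1.5, 2.3, 4.5]
6.7 side [(np.float64(0.16), 84), (np.float64(0.11), 86)] top [(np.float64(0.06), 84)] F [2.  3.8 4. ] z [578.4 138.7 387.6]
```

```bash
python3 -m pendant '[[[0,0,0.0003],[0,0,0],0],[[0,0,0.0003],[0,0,0],0],[[0,0,0.0003],[0,0,0],0],[[0,0,0.0003],[0,0,0],0],[[0,0,0.0003],[0,0,0],0],[[0,0,0.0003],[0,0,0],0]]' | egrep "time|pos|contact"; python3 d.py;python3 -m pendant '[[[0,0,0],[0,0,0],0],[[0,0,0],[0,0,0],0],[[0,0,0],[0,0,0],0],[[0,0,0],[0,0,0],0],[[0,0,0],[0,0,0],0],[[0,0,0],[0,0,0],0],[[0,0,0],[0,0,0],0],[[0,0,0],[0,0,0],0]]' | egrep "time|pos|contact"; python3 d.py
```

```text
time: 7.2
tool_pos: [578.4, 138.7, 387.5]
contact_force: [2.6, 2.6, 3.9]
7.3 side [(np.float64(0.39), 81)] top [(np.float64(0.42), 84), (np.float64(0.37), 82)] F [1.9 3.3 5.4] z [578.4 138.7 387.5]
time: 7.97
tool_pos: [578.4, 138.7, 387.5]
contact_force: [3.2, 1.8, 4.6]
8.07 side [] top [(np.float64(1.38), 62), (np.float64(0.15), 60)] F [3.2 3.8 5.6] z [578.4 138.7 387.4]
```

```bash
H='[0,0,0],[0,0,0],0'; python3 -m pendant '[[[0,0,0],[0,0,0],0],[[0,0,0],[0,0,0],0],[[0,0,0],[0,0,0],0],[[0,0,0],[0,0,0],0],[[0,0,0],[0,0,0],0],[[0,0,0],[0,0,0],0],[[0,0,0],[0,0,0],0],[[0,0,0],[0,0,0],0],[[0,0,0],[0,0,0],0],[[0,0,0],[0,0,0],0]]' | egrep "time|pos|contact"; python3 d.py;python3 -m pendant '[[[0,0,0],[0,0,0],0],[[0,0,0],[0,0,0],0],[[0,0,0],[0,0,0],0],[[0,0,0],[0,0,0],0],[[0,0,0],[0,0,0],0],[[0,0,0],[0,0,0],0],[[0,0,0],[0,0,0],0],[[0,0,0],[0,0,0],0],[[0,0,0],[0,0,0],0],[[0,0,0],[0,0,0],0]]' | egrep "time|pos|contact"; python3 d.py
```

```text
time: 8.9
tool_pos: [578.4, 138.7, 387.5]
contact_force: [2.4, 3.0, 5.0]
9.0 side [(np.float64(1.18), 85), (np.float64(1.31), 79)] top [(np.float64(1.07), 91)] F [2.5 2.2 4.2] z [578.4 138.7 387.5]
time: 9.83
tool_pos: [578.4, 138.7, 387.5]
contact_force: [2.4, 2.5, 5.4]
9.93 side [(np.float64(0.03), 86), (np.float64(1.46), 90)] top [(np.float64(1.53), 85)] F [3.5 2.8 5.9] z [578.4 138.7 387.4]
```

```bash
for i in 1 2 3; do python3 -m pendant '[[[0,0,0],[0,0,0],0],[[0,0,0],[0,0,0],0],[[0,0,0],[0,0,0],0],[[0,0,0],[0,0,0],0],[[0,0,0],[0,0,0],0],[[0,0,0],[0,0,0],0],[[0,0,0],[0,0,0],0],[[0,0,0],[0,0,0],0],[[0,0,0],[0,0,0],0],[[0,0,0],[0,0,0],0]]' | egrep "time"; python3 d.py; done
```

```text
time: 10.77
10.87 side [(np.float64(0.41), 78)] top [(np.float64(0.42), 83), (np.float64(0.37), 82)] F [2.7 3.  4.3] z [578.4 138.7 387.5]
time: 11.7
11.8 side [(np.float64(0.87), 85)] top [(np.float64(0.18), 58)] F [3.7 3.4 5. ] z [578.4 138.7 387.4]
time: 12.63
12.73 side [(np.float64(1.28), 85)] top [(np.float64(1.19), 88)] F [3.1 2.2 5.2] z [578.4 138.7 387.5]
```

```bash
python3 -m pendant '[[[0,0,0],[0,0,0],0],[[0,0,0],[0,0,0],0],[[0,0,0],[0,0,0],0],[[0,0,0],[0,0,0],0],[[0,0,0],[0,0,0],0],[[0,0,0],[0,0,0],0],[[0,0,0],[0,0,0],0],[[0,0,0],[0,0,0],0],[[0,0,0],[0,0,0],0],[[0,0,0],[0,0,0],0]]' | egrep "time";  python3 -m pendant '[[[0,0,0],[0,0,0],0],[[0,0,0],[0,0,0],0],[[0,0,0],[0,0,0],0],[[0,0,0],[0,0,0],0],[[0,0,0],[0,0,0],0],[[0,0,0],[0,0,0],0],[[0,0,0],[0,0,0],0],[[0,0,0],[0,0,0],0],[[0,0,0],[0,0,0],0],[[0,0,0],[0,0,0],0]]' | egrep "time"; python3 d.py
```

```text
time: 13.57
time: 14.4
14.5 side [(np.float64(0.5), 85), (np.float64(0.45), 77)] top [(np.float64(0.53), 86), (np.float64(0.46), 82)] F [2.2 3.2 5.6] z [578.4 138.7 387.4]
```

```bash
python3 -m pendant '[[[0,0,0],[0,0,0],0],[[0,0,0],[0,0,0],0],[[0,0,-0.008],[0,0,0],0],[[-0.001,0,-0.02],[0,0,0],0],[[-0.001,0,-0.04],[0,0,0],0],[[-0.001,0,-0.05],[0,0,0],0],[[-0.001,0,-0.05],[0,0,0],0],[[-0.001,0,-0.05],[0,0,0],0],[[-0.001,0,-0.05],[0,0,0],0],[[-0.001,0,-0.05],[0,0,0],0]]' | egrep "time|pos|contact"; python3 d.py; python3 -m pendant '[[[0,0,0],[0,0,0],0],[[0,0,0],[0,0,0],0],[[0,0,0],[0,0,0],0],[[0,0,0],[0,0,0],0],[[0,0,0],[0,0,0],0],[[0,0,0],[0,0,0],0]]' | egrep "time|contact"; python3 d.py
```

```text
time: 15.33
tool_pos: [578.0, 137.4, 435.9]
contact_force: [0.1, 0.3, 0.1]
15.43 side [(np.float64(0.86), 85)] top [(np.float64(1.48), 61), (np.float64(0.21), 58)] F [0.2 0.2 0.4] z [578.1 137.4 436.2]
time: 15.93
contact_force: [-0.0, -0.1, -0.8]
16.03 side [(np.float64(1.07), 85)] top [(np.float64(1.03), 86), (np.float64(0.92), 68), (np.float64(0.95), 92)] F [0.9 0.3 0.3] z [578.2 137.4 437.3]
```

```bash
python3 - <<'E'
from h import *
f=.02-8*np.pi/6+1.5*np.pi;P=W([92,85*np.cos(f),140+85*np.sin(f)])[0];print(f,P)
D=[np.pi,0,q[2]];plan([P[0],P[1],435],D);np.save('g.npy',P)
E
python3 d.py
```

```text
0.5435987755982987 [613.41581231  81.63496539 183.96364532]
shift [-0.0447, 0.0485, 0.0019] rot [-0.0056, 0.0007, 1.5673] rows>= 12.5
16.13 side [(np.float64(1.06), 85)] top [(np.float64(1.03), 86), (np.float64(0.92), 67), (np.float64(0.93), 93)] F [-0.3  0.8  0.9] z [578.2 137.4 437.3]
```

```bash
python3 -m pendant '[[[0,0,0],[0,0,0.12],0],[[-0.005,0.005,0],[0,0,0.24],0],[[-0.01,0.011,0],[0,0,0.36],0],[[-0.015,0.016,0],[0,0,0.48],0],[[-0.02,0.022,0],[0,0,0.6],0],[[-0.025,0.027,0],[0,0,0.72],0],[[-0.03,0.033,0],[0,0,0.84],0],[[-0.036,0.039,0],[0,0,0.96],0],[[-0.04,0.044,0],[0,0,1.08],0],[[-0.0447,0.0485,0],[0,0,1.2],0]]' >/dev/null
python3 -m pendant '[[[0,0,0],[0,0,0.12],0],[[0,0,0],[0,0,0.24],0],[[0,0,0],[0,0,0.36],0],[[0,0,0],[0,0,0.367],0],[[0,0,0],[0,0,0.367],0]]'
python3 - <<'E'
from h import *
P=np.load('g.npy');plan([P[0],P[1],384],[np.pi,0,q[2]])
w=snap('wrist','w5');s=snap('side','s5')['color']
print(wpix(w,[P]))
o=np.hstack([cv2.resize(w['color'],(400,300)),cv2.resize(s[100:250,150:350],(400,300))]);cv2.imwrite('pics/m5.png',cv2.convertScaleAbs(o[:,:,::-1],alpha=1.3))
E
```

```text
time: 17.38
tool_pos: [613.4, 81.7, 436.9]
tcp_rot: [-3.138, 0.004, -0.256]
contact_force: [0.1, -0.5, 0.1]
grip_width: 0.2
shift [0.0002, 0.0002, 0.0529] rot [-0.0031, 0.0041, 0.0033] rows>= 1.3
[[257.40978524 201.60223015]]
```

View pics/m5.png

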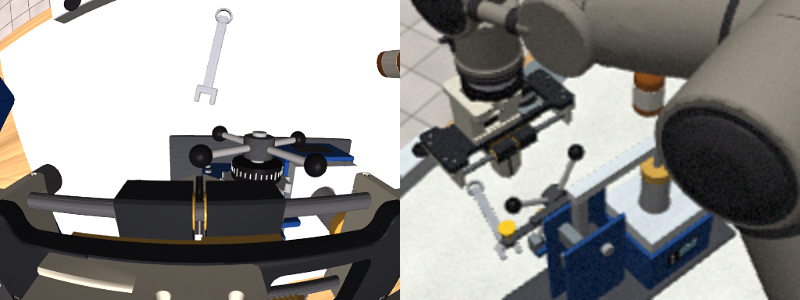

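Wrist view: the target grip is at native (258,201), exactly as predicted, in line with the fingers. Descend and feel.

```bash
python3 -m pendant '[[[0,0,0.03],[0,0,0],0],[[0,0,0.05],[0,0,0],0],[[0,0,0.057],[0,0,0],0],[[0,0,0.058],[0,0,0],0],[[0,0,0.058],[0,0,0],0],[[0,0,0.058],[0,0,0],0]]'|egrep "time|pos|contact"; for i in 1 2; do python3 -m pendant '[[[0,0,0.001],[0,0,0],0],[[0,0,0.002],[0,0,0],0],[[0,0,0.002],[0,0,0],0]]'|egrep "time|pos|contact"; done
```

```text
time: 17.98
tool_pos: [613.6, 81.9, 380.4]
contact_force: [0.3, -0.4, -0.9]
time: 18.23
tool_pos: [613.3, 81.9, 377.4]
contact_force: [-0.9, 0.5, 0.6]
time: 18.48
tool_pos: [613.2, 81.9, 374.7]
contact_force: [0.6, -0.0, -0.6]
```

```bash
for i in 1 2; do python3 -m pendant '[[[0,0,0.0007],[0,0,0],0],[[0,0,0.001],[0,0,0],0],[[0,0,0.001],[0,0,0],0]]'|egrep "time|pos|contact"; done
```

```text
time: 18.73
tool_pos: [613.3, 82.0, 374.0]
contact_force: [0.1, -0.3, 1.1]
time: 18.98
tool_pos: [613.2, 82.1, 373.5]
contact_force: [-2.1, 1.3, 4.4]
```

```bash
python3 -m pendant '[[[0,0,0.0005],[0,0,0],0],[[0,0,0.001],[0,0,0],0],[[0,0,0.001],[0,0,0],0]]'|egrep "time|pos|contact";  python3 -m pendant '[[[0,0,0.0005],[0,0,0],0],[[0,0,0.0005],[0,0,0],0],[[0,0,0.0005],[0,0,0],0],[[0,0,0.0005],[0,0,0],0],[[0,0,0.0005],[0,0,0],0]]'|egrep "time|pos|contact"
```

```text
time: 19.23
tool_pos: [613.2, 82.2, 373.1]
contact_force: [-1.8, 1.1, 7.4]
time: 19.65
tool_pos: [613.2, 82.3, 372.9]
contact_force: [-1.9, 1.7, 9.5]
```

```bash
python3 -m pendant '[[[0,0,0.0005],[0,0,0],0],[[0,0,0.0005],[0,0,0],0],[[0,0,0.0005],[0,0,0],0],[[0,0,0.0005],[0,0,0],0],[[0,0,0.0005],[0,0,0],0],[[0,0,0.0005],[0,0,0],0]]'|egrep "time|pos|contact"; python3 d.py; python3 -m pendant '[[[0,0,-0.005],[0,0,0],0],[[0,0,-0.03],[0,0,0],0],[[0,0,-0.06],[0,0,0],0],[[0,0,-0.1],[0,0,0],0],[[0,0,-0.14],[0,0,0],0],[[0,0,-0.16],[0,0,0],0],[[0,0,-0.16],[0,0,0],0],[[0,0,-0.16],[0,0,0],0]]'|egrep "time|pos|contact"; python3 d.py
python3 - <<'E'
from h import *
D=[np.pi,0,.339]
b=([430,0,550],[np.pi,0,-.2])
plan(*b); a=([360,-420,530],D);plan(*a,ref=b)
# look pose equal to w2, from a
o=([379.7,-476.3,256.],[-2.087,-.725,.017]);plan(*o,ref=a)
E
```

```text
time: 20.15
tool_pos: [613.2, 82.3, 372.7]
contact_force: [-3.2, 2.7, 11.8]
20.25 side [(np.float64(1.02), 83), (np.float64(0.44), 94)] top [(np.float64(0.96), 91)] F [-2.8  0.6 11.4] z [613.1  82.3 372.7]
time: 20.92
tool_pos: [613.7, 81.2, 531.5]
contact_force: [-0.6, -0.8, -0.0]
21.02 side [(np.float64(1.06), 85), (np.float64(1.05), 85)] top [(np.float64(0.97), 90)] F [-0.4 -0.6  0.1] z [613.9  81.2 528.9]
shift [-0.1571, 0.1255, -0.0202] rot [-0.0023, 0.0073, -0.0588] rows>= 4.8
shift [0.0148, 0.4255, 0.02] rot [-0.0, 0.0, -0.539] rows>= 10.2
shift [-0.0001, 0.0596, 0.274] rot [0.8823, 0.8029, -0.099] rows>= 9.6
```

The drum held at about 4.2 rad under 12 N. Now back off over the lift to check the pointer.

```bash
python3 -m pendant '[[[-0.03,0.024,-0.02],[0,0,0],0],[[-0.06,0.048,-0.02],[0,0,0],0],[[-0.09,0.072,-0.02],[0,0,0],0],[[-0.12,0.096,-0.02],[0,0,-0.03],0],[[-0.157,0.1255,-0.02],[0,0,-0.06],0],[[-0.157,0.1255,-0.02],[0,0,-0.06],0],[[-0.157,0.1255,-0.02],[0,0,-0.06],0]]' |egrep "time|pos"
python3 -m pendant '[[[0,0.042,0],[0,0,-0.05],0],[[0,0.084,0],[0,0,-0.1],0],[[0,0.126,0],[0,0,-0.15],0],[[0.004,0.168,0],[0,0,-0.2],0],[[0.006,0.21,0],[0,0,-0.25],0],[[0.008,0.252,0],[0,0,-0.3],0],[[0.01,0.294,0],[0,0,-0.36],0],[[0.012,0.336,0],[0,0,-0.42],0],[[0.015,0.378,0],[0,0,-0.48],0],[[0.015,0.42,0],[0,0,-0.54],0]]'|egrep "time|pos|rot"
python3 - <<'E'
from h import *
plan([379.7,-476.3,256.],[-2.087,-.725,.017])
E
```

```text
time: 21.6
tool_pos: [428.1, -0.5, 550.5]
time: 22.43
tool_pos: [363.1, -413.7, 547.7]
tcp_rot: [-3.134, 0.002, 0.344]
shift [-0.005, 0.0666, 0.2912] rot [0.8734, 0.806, -0.0979] rows>= 9.5
```

```bash
python3 -m pendant '[[[0,0.01,0.03],[0.08,0.08,-0.01],0],[[0,0.02,0.06],[0.17,0.16,-0.02],0],[[0,0.03,0.09],[0.26,0.24,-0.03],0],[[0,0.04,0.12],[0.35,0.32,-0.04],0],[[0,0.05,0.15],[0.44,0.4,-0.05],0],[[0,0.055,0.18],[0.53,0.48,-0.06],0],[[0,0.06,0.2],[0.62,0.56,-0.07],0],[[0,0.06,0.22],[0.71,0.65,-0.08],0],[[-0.004,0.066,0.25],[0.79,0.73,-0.09],0],[[-0.005,0.066,0.27],[0.873,0.806,-0.098],0]]'|egrep "time|pos|rot"
python3 - <<'E'
from h import *
c=snap('wrist','w6');p=wpix(c,W([[15,-225,260]]))[0].astype(int);x0=max(0,p[0]-75);y0=max(0,p[1]-60);print(x0,y0,wray(c,(100,100))[0])
cv2.imwrite('pics/w6c.png',cv2.resize(c['color'][y0:y0+120,x0:x0+150,::-1],(750,600),interpolation=cv2.INTER_CUBIC))
E
python3 d.py
```

```text
time: 23.27
tool_pos: [379.3, -474.3, 274.7]
tcp_rot: [-2.079, -0.726, 0.008]
90 74 [ 442.06639576 -455.30377485  315.91432365]
23.42 side [(np.float64(1.06), 85), (np.float64(1.05), 85)] top [(np.float64(1.05), 85), (np.float64(0.97), 72), (np.float64(0.96), 91)] F [-0.1 -0.3  0.1] z [ 379.3 -473.9  275.3]
```

View pics/w6c.png

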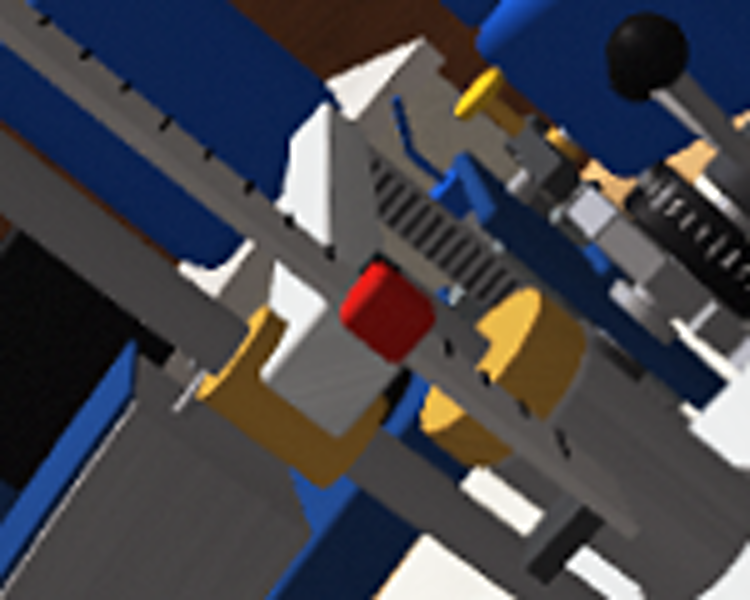

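Run:
```python
from h import *
c=dict(np.load('pics/w6.npz'))
for z in (251.2,259,266.9): print(z,((wpix(c,W([16.3,-205.7,z]))[0]-[90,74]+.4)*5).round())
print('clip',((wpix(c,W([16.3,-234.2,259.6]))[0]-[90,74]+.4)*5).round())
```

```text
251.2 [414. 299.]
259 [384. 275.]
266.9 [353. 250.]
clip [388. 313.]
```

The clip sits at crop (388,312), as predicted. The pointer's black edge just shows behind it at about (395,262). That fits a pointer height of 259 mm against a marker at 259.6 mm, and the drum has stayed still. Handing in.

```bash
python3 -c "
from plant import close_job; print(close_job())"
```

```text
the job is handed in; nothing more can be done
None
```

The vessel is down at the marker, the pawl holds, and I handed the job in at about 23.5 s with the hand well clear.

- **Lowering:** I measured the pointer 62 mm above the marker, which is 8 teeth. I pressed the pad about 9 mm, with total force never read above about 10 N against the 15 N limit. The drum ran back at about 0.44 rad/s. I let the pawl drop at about 3.75 rad, and it caught at about 4.2 rad; the 8th notch is at 4.19.
- **Proof of holding:** I leaned on a +y ball grip with up to about 12 N straight down. The drum read about 4.16 rad while pressed and 4.20 after I let go, which is within camera noise, so the pawl held.
- **Last checks:**
  - **Drum:** it still read 4.2 rad and was not moving.
  - **Pointer height:** it should stand at about 259 mm, against the marker's 259.6 mm. In the last wrist picture the red clip hides most of the pointer. Only its edge shows, where it should be for that height, so I could not measure the level directly.
  - **Other things on the bench:** I felt no contact with any of them, but I did not measure their positions again.

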